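Blank off the water quick coupler

TASK

Close the upright quick coupler with its plug, the one with the round head from the wooden rack. First pull the coupler's sleeve back (down) until it stays back, then push the plug fully home, so that its shoulder sits on the rim and the sleeve springs forward and locks it, and let go. Work gently, without forcing anything against its stop, and leave the square-headed stopper in its hole and the other things where they are.

Things in the scene. Friction and masses are not known exactly. Their poses are not given: they have to be found in the camera images.
- stand: upright brass quick coupler on a fixed dark steel foot plate 130x130x12 mm; origin at the centre of the plate's underside, z up along the coupler's axis. The coupler stands on packing of unknown thickness, 0 to 6 mm: all its heights are 0 to 6 mm above those given here and must be felt. Tube: outside diameter 34, bore 22 with a 3 mm funnel; mouth rim 92 mm (+ packing) above the origin.
- mouth_low (a point): where the centre of the mouth rim would be without packing; fixed to the foot. In the bore, jaws 15 to 22 mm below the mouth block the plug while the sleeve is forward. With the sleeve back the plug goes in; with its tip 38 mm below the mouth it trips the catch (about 6 N): the sleeve flies forward and the jaws lock the plug. At 40 mm its shoulder meets the rim, a rigid stop.
- flange_low (a point): on the axis, level with the upper face of the sleeve's flange if there were no packing and the sleeve were forward: 52 mm above the stand's origin; fixed to the foot. The steel sleeve runs round the tube: knurled barrel of diameter 46, its top 90 mm (+ packing) above the origin, and at the barrel's foot the flange, diameter 78, 6 mm thick. Push the flange down on one side or both.
- sleeve (a joint): slide of the sleeve along the tube, m: 0 = forward (up, where it starts); grows as it is pulled back, down towards the foot; rigid end stop at 0.013. An over-centre spring resists with 8 to 9 N at first, less near the end, and from 0.0105 on snaps the sleeve to 0.013, where it stays by itself.
- plug: the coupler's plug, brass and steel, 80 mm long, about 0.12 kg; origin at the tip of its nose, z towards the head. Nose diameter 20 with a 2.5 mm chamfer and a groove 16 to 26 mm above the tip; shoulder disc diameter 34 at 40 to 45 mm; ROUND knurled head diameter 30 from 45 to 80 mm, to grip. Stands head up in one of the rack's two holes, its shoulder on the rack's top.
- stopper: a plain stopper for something else, standing in the other hole of the rack: same size, but its head is SQUARE, 30x30 mm, and its nose has no groove. Origin at the tip of its nose, z up. Leave it where it is.
- rack: fixed wooden block 56x140x46 mm with two holes of diameter 24, 43 mm deep, 36 mm to either side of its centre along its long (y) axis; origin at the centre of its underside. Mind the arm's way: a wall cabinet hangs on the right (y below -0.09), its front at x = 0.56, its lower edge 0.51 m above the worktop; swing in from the right close to the base.
- nail_brush: bystander: a white nail brush, 30x85x23 mm, loose on the worktop; origin at the centre of its underside; leave it alone.
- torch: bystander: a black pocket torch, 33x99x33 mm, loose on the worktop; origin at the centre of its underside; leave it alone.
- tape_roll: bystander: a roll of black tape, 62x60x19 mm, loose on the worktop; origin at the centre of its underside; leave it alone.
- marker: bystander: a white marker pen, 17x135x16 mm, loose on the worktop; origin at the centre of its underside; leave it alone.
- sink_plug: bystander: a black rubber sink plug, 45x45x29 mm, loose on the worktop; origin at the centre of its underside; leave it alone.
There are look-alikes about, which are no part of the job. What is shaped like the plug but red or turquoise is not meant.

How it is judged (in metres and radians):
On the way, in this order (a step that is already met when the one before it is completed fails the run):
1. the sleeve is pulled back until it stays back, the plug still outside (value of joint sleeve above 0.0115 m and horizontal distance between plug and stand above 0.08 m and contact force between the fingers and stand below 0.1 N), for 0.2 s.
2. the plug's nose is in the bore while the sleeve is still back (value of joint sleeve above 0.011 m and horizontal distance between plug and stand below 0.004 m and z of plug in the frame of stand below 0.084 m), for 0.1 s.
At the end, for the whole second after the job is handed in: the plug is fully home in the coupler (tip at most 60 mm above the foot's underside, packing included, within 4 mm of the coupler's axis, upright within 0.06 rad), the sleeve has sprung forward (within 1.5 mm of its forward end), and the plug is at rest and let go (value of joint sleeve below 0.0015 m and horizontal distance between plug and stand below 0.004 m and z of plug in the frame of stand below 0.06 m and angle between plug's own z axis and vertical below 0.06 rad and linear speed of plug below 0.01 m/s and contact force between the fingers and plug below 0.1 N); the robot touches nothing.
It fails at once if the coupler (tube, sleeve or foot) is pressed with more than 40 N (contact force between stand and anything else above 40 N).
It fails at once if the square-headed stopper is moved more than 15 mm (distance of stopper from where it was at the start of the episode above 0.015 m).
It fails at once if a bystander is moved more than 30 mm (distance of any of nail_brush, torch, tape_roll, marker, sink_plug from where it was at the start of the episode above 0.03 m).
It also fails if it takes over 58 s, if anything falls off the work surface, if the arm or the gripper's body presses on something with over 40 N, if the wrist force passes 120 N, or if a joint passes its speed limit or range.

ROBOT

A 6-joint arm with a two-finger parallel gripper is mounted at the origin on a cart in front of the work surface, level with it; the furniture and walls round the work are solid. World frame = base frame: x ahead of the robot, y to its left, z up, the work surface at z = 0. Lengths are in m, angles in degrees, forces in N, time in s.
With the tool pointing down it reaches from about 0.35 to 0.975 m from the base axis. Payload 4.9 kg.
Tool frame: the origin (TCP) lies midway between the tips of the shut fingers; the grasp point (between the pads) lies 19 mm behind it; z points along the fingers, y is the line along which they close (so a half turn about z gives the same grasp; the last joint's range is limited). The gripper opens to 85 mm and grips with 20 to 120 N. Pads are 22 mm wide; open, the fingers measure 114 mm over their backs; the gripper's body (76 mm by 85 mm) begins 54 mm behind the grasp point. The pads swing forward as they close: fully open they stand 13 mm farther back than shut.
Start: joints at [-74.083, 3.019, 92.412, -0, 84.569, -6.818], TCP at [0.242, -0.576, 0.231] pointing down, gripper open.
Joint ranges: [-172.51, 172.51], [-57.92, 126.97], [3.15, 148.05], [-58.71, 238.71], [5.1, 150.11], [-179.66, 179.66]. Speed limits (degrees/s): [147.25, 147.25, 180, 180, 180, 180].

INTERFACE

Orientations are given as [roll, pitch, yaw] about the fixed x, y, z axes, in that order (R = Rz(yaw) Ry(pitch) Rx(roll)).
In Python, from station import sensors, optics, bot, spotter gives the robot as it stands. The module is installed in compiled form; this text tells all that it offers.
- The arm moves only by the tool move_arm, never from a script. Its argument "deltas" is text: rows parted by semicolons, each of 4 numbers parted by spaces: the shift along the tool's x, y, z in units of 60 mm (1.0 is 60 mm), then the turn about the tool's z in units of 8 degrees (1.0 is 8 degrees). In form: dx dy dz roll; .... A call has 1 to 8 rows; each row is the pose to reach, as a shift and turn from the pose commanded when the call began, along the tool's axes at that moment; what a row does not reach only later rows make up. A row lasts 1/8 s, in which the tool goes at most 62.5 mm and 10.7 degrees, less where a joint would pass 70% of its speed; a pose out of reach is approached as far as the arm can. A call with a gripper value outside its range is refused whole. "jaw" is the closure in counts, from 0 (fully open) to 255 (shut), set as the call begins (left out, the last holds). The fingers move at their own pace and stop on an object; the grip force is fixed at half the most. Time passes only in rows, so rows that repeat a pose let the fingers close. It gives the time, the measured TCP pose, the force, the opening and the grip force at its end, in the units of the state.
- sensors.observe(): the state, without advancing time (a new reading comes with each control period).
- optics.camera(name): name is "scene" or "top"; returns a dict with "img" (480x640x3 uint8, red, green, blue), "fx", "fy", "cx", "cy" (pixels), "R" (3x3) and "t" (3): a world point X has camera coordinates R X + t. Camera axes: x right, y down, z forward; pixel columns grow to the right and rows downward; lengths in m; the calibration is good to about 2 mm. A picture is of the moment at which its call begins. There is no depth.
- bot.close_job(): hands the job in; it is judged then, once.
Trained networks look in a picture, given as the dict that the camera call returned (one of the last four; its "shot" number tells which), for a name from the list of things; names that differ only in an ending like _2 or _b are one class to them, and where a whole thing is asked for, a point or a joint stands for the part that bears it (a point fixed in the world has none). Each returns a list of dicts, best first, with "score" (0 to 1); they miss things now and then, are a little off and sometimes report something else, mostly with a low value. They report only what shows in the picture. A call takes as long as a camera call. They do not tell look-alikes from the thing itself.
- spotter.search_frame(picture, label): "rect" ([left, top, right, bottom] in pixels, round what is visible of it).
The state is a dict: "clock": time; "joint_positions": joint angles; "qd": joint speeds; "joint_efforts": joint torques, N m; "tcp_pos": TCP position; "tool_rot": TCP orientation; "wrist_force": force on the tool from outside, world axes, zero at the start; "wrist_torque": the same for the moment, N m; "grip_width": finger opening in m; "finger_force": force on a finger pad.
Only numpy, scipy, OpenCV 4.12 (cv2) and the standard library are available. Lean on these libraries where they do the work, as an engineer would, in place of code of your own. Each camera call takes 0.05 s, during which the arm holds its last target. There are 200 camera calls.

## Working session

There is one attempt and no reset: what is moved stays moved. The work goes in short steps, Python scripts to look and compute and a tool call to move; the robot and the scene stay as the last step left them, time stands still between calls to the robot, and variables do not carry over. Pictures are saved under pics/ and viewed, at most 10 in all, crops included, and the job is handed in when it is done.

Besides the shell and the picture viewer there is one more tool, called by a JSON object that holds its "api" and its "payload". move_arm: Moves the arm, as the interface text tells. Its arguments: {"type":"object","properties":{"deltas":{"type":"string"},"jaw":{"type":"number"}},"required":["deltas"]}

```bash
mkdir -p pics; python3 - <<'E'
from station import sensors, optics, bot, spotter
import cv2,numpy as np
print(sensors.observe())
for n in ("scene","top"):
    p=optics.camera(n); cv2.imwrite(f"pics/{n}0.png",p["img"][:,:,::-1])
    print(n,p["fx"],p["fy"],p["cx"],p["cy"],np.round(p["R"],4).tolist(),np.round(p["t"],4).tolist())
    for l in ("stand","sleeve","plug","stopper","rack"):
        print(l,[(np.round(d["rect"]).tolist(),round(d["score"],2)) for d in spotter.search_frame(p,l)])
E
```

```text
{'clock': 0.0, 'joint_positions': array([-7.40841508e+01,  3.05794656e+00,  9.24938447e+01, -1.10955311e-04,
        8.45680955e+01, -6.81866141e+00]), 'qd': array([-0.02354115,  0.04941967, -0.03086476, -0.0304373 , -0.00424989,
       -0.03489381]), 'joint_efforts': array([-2.50625862e-04, -3.93677938e+01, -3.70173740e+01, -1.41797859e-04,
        6.89102933e-03, -4.83153954e-06]), 'tcp_pos': array([ 0.24135891, -0.57582982,  0.2300373 ]), 'tool_rot': array([-1.79880948e+02, -1.41241841e-02,  2.27345066e+01]), 'wrist_force': array([ 0.5442122 , -0.06961531,  0.49932613]), 'wrist_torque': array([-0.01841322,  0.00339947, -0.03812364]), 'finger_force': 0.0, 'grip_width': 0.08506443548158851}
scene 603.0233184324874 603.0233184324874 317.5341826653222 252.09407857338323 [[0.9861, -0.1661, -0.001], [-0.1089, -0.6416, -0.7593], [0.1254, 0.7489, -0.6508]] [-0.5087, 0.2122, 1.1808]
stand [([253.0, 286.0, 332.0, 351.0], 0.78)]
sleeve [([271.0, 292.0, 313.0, 323.0], 0.74)]
plug [([318.0, 186.0, 330.0, 220.0], 0.88), ([307.0, 228.0, 320.0, 246.0], 0.86), ([244.0, 233.0, 258.0, 264.0], 0.83), ([238.0, 214.0, 259.0, 235.0], 0.6), ([337.0, 245.0, 355.0, 285.0], 0.55), ([410.0, 345.0, 449.0, 394.0], 0.48)]
stopper [([286.0, 212.0, 306.0, 231.0], 0.7)]
rack [([280.0, 221.0, 332.0, 271.0], 0.86)]
top 505.27773370992116 505.27773370992116 320.23361470736006 238.8598481728225 [[0.0012, -0.999, -0.0442], [-0.9895, 0.0052, -0.1444], [0.1445, 0.0439, -0.9885]] [0.1219, 0.5734, 1.2848]
stand [([330.0, 251.0, 391.0, 309.0], 0.6)]
sleeve [([342.0, 266.0, 374.0, 297.0], 0.67)]
plug [([214.0, 225.0, 228.0, 235.0], 0.69), ([267.0, 197.0, 290.0, 221.0], 0.69), ([246.0, 302.0, 261.0, 314.0], 0.65), ([272.0, 296.0, 285.0, 310.0], 0.63), ([400.0, 183.0, 434.0, 200.0], 0.28)]
stopper [([246.0, 254.0, 263.0, 269.0], 0.58)]
rack [([241.0, 232.0, 302.0, 276.0], 0.69), ([328.0, 248.0, 388.0, 313.0], 0.38)]
```

```bash
python3 - <<'E'
import cv2
a=cv2.imread("pics/scene0.png")[150:420,200:470]; b=cv2.imread("pics/top0.png")[170:340,190:450]
cv2.imwrite("pics/a.png",cv2.resize(a,None,fx=2.2,fy=2.2,interpolation=cv2.INTER_CUBIC))
cv2.imwrite("pics/b.png",cv2.resize(b,None,fx=3,fy=3,interpolation=cv2.INTER_CUBIC))
E
```

```text
(no output)
```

View pics/a.png

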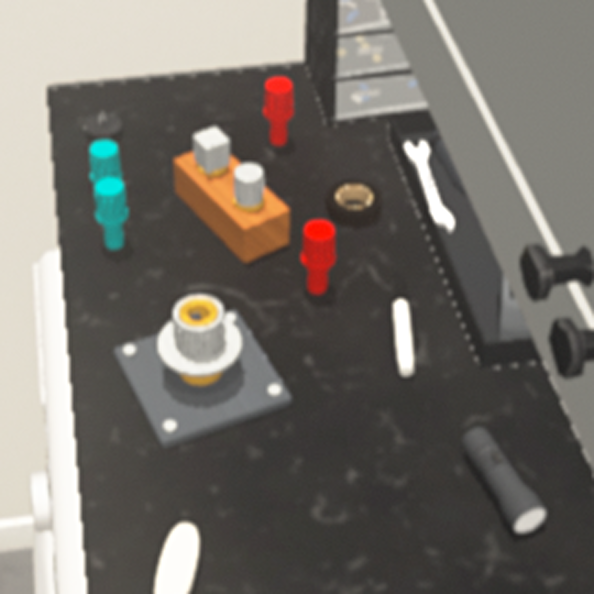

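View pics/b.png

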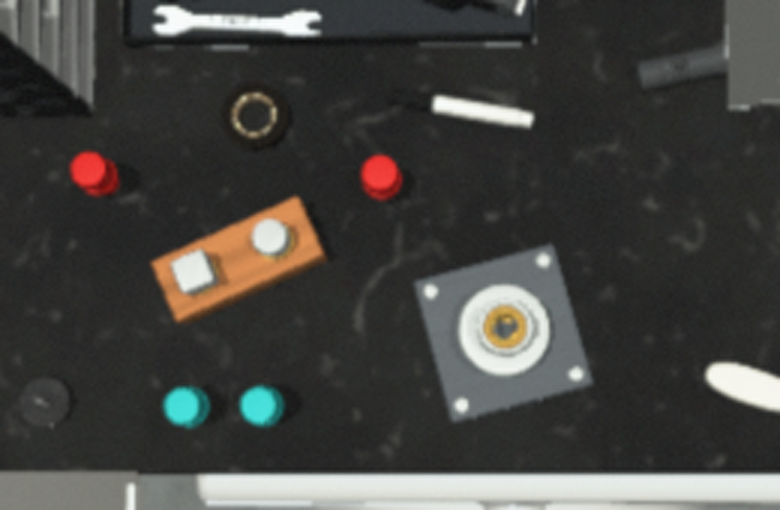

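View pics/scene0.png

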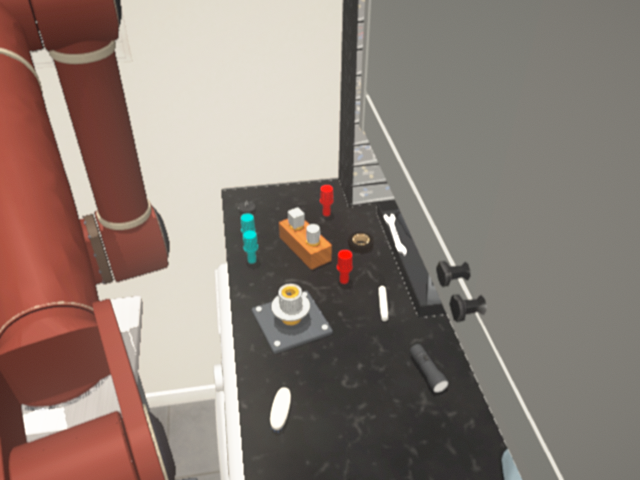

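Scene picture: candidates shaped like the plug are red at (327,200) and (345,266), turquoise at (247,222) and (250,246), and two steel heads in the rack: a square one at (296,217) and a round one at (313,234). In the top picture those two are at (254,261) and (280,249). The round steel head in the rack fits, and the crop confirms it. The coupler mouth is at scene (290,291) and top (359,278). Next I'll fit the silhouettes.

```bash
cat > h.py <<'E'
import cv2,numpy as np
from scipy.optimize import minimize
S=4
def proj(p,X):
    c=np.asarray(X)@np.asarray(p["R"]).T+np.asarray(p["t"])
    return np.c_[p["fx"]*c[:,0]/c[:,2]+p["cx"],p["fy"]*c[:,1]/c[:,2]+p["cy"]]
def mask(p,roi,cond):
    l,t,r,b=roi
    im=cv2.resize(p["img"][t:b,l:r],None,fx=S,fy=S,interpolation=cv2.INTER_CUBIC)
    m=cond(cv2.cvtColor(im,cv2.COLOR_RGB2HSV)).astype(np.uint8)
    m=cv2.morphologyEx(m,cv2.MORPH_OPEN,np.ones((9,9)))
    cs,_=cv2.findContours(m,cv2.RETR_EXTERNAL,cv2.CHAIN_APPROX_NONE)
    o=np.zeros_like(m); cv2.drawContours(o,[max(cs,key=cv2.contourArea)],-1,1,-1); return o
a=np.linspace(0,2*np.pi,60)
def render(p,roi,shape,cyls,q):
    o=np.zeros(shape,np.uint8)
    for r,z0,z1 in cyls:
        X=np.vstack([np.c_[q[0]+r*np.cos(a),q[1]+r*np.sin(a),0*a+q[2]+z] for z in (z0,z1)])
        px=(proj(p,X)-np.array(roi[:2])+.5)*S-.5
        cv2.fillPoly(o,[cv2.convexHull(np.round(px*16).astype(np.int32))],1,shift=4)
    return o
def fit(views,cyls,q0):
    def f(q): return sum((render(p,roi,m.shape,cyls,q)!=m).sum()/m.sum() for p,roi,m in views)
    best=min((minimize(f,np.array(q0)+d,method="Nelder-Mead",options=dict(initial_simplex=np.array(q0)+d+np.vstack([np.zeros(3),.008*np.eye(3)]),xatol=1e-5,fatol=1e-5)) for d in np.vstack([np.zeros(3),.004*np.eye(3)])),key=lambda s:s.fun)
    return best.x,best.fun
def tri(p1,u1,p2,u2):
    P=[np.diag([1.,1,1])@np.array([[p["fx"],0,p["cx"]],[0,p["fy"],p["cy"]],[0,0,1]])@np.c_[p["R"],p["t"]] for p in (p1,p2)]
    X=cv2.triangulatePoints(P[0],P[1],np.array(u1,float).reshape(2,1),np.array(u2,float).reshape(2,1)); return (X[:3]/X[3]).ravel()
steel=lambda h:(h[...,1]<60)&(h[...,2]>125)
E
cat > m.py <<'E'
from h import *
from station import optics
s=optics.camera("scene");t=optics.camera("top")
print("tri mouth",tri(s,(290.5,291.4),t,(358.7,278.3)),"plug",tri(s,(313.2,228.2),t,(280,248)))
rs=[(300,219,326,256),(266,236,295,262)]
v=[(p,r,mask(p,r,steel)) for p,r in zip((s,t),rs)]
q0=tri(s,(313.2,228.2),t,(280,248))
print("plug head top",fit(v,[(.015,-.035,0)],q0))
rS=[(262,276,320,328),(335,258,382,303)]
w=[(p,r,mask(p,r,steel)) for p,r in zip((s,t),rS)]
m0=tri(s,(290.5,291.4),t,(358.7,278.3))
x,f=fit(w,[(.039,-.046,-.040),(.023,-.046,-.002),(.017,-.002,0)],m0); print("mouth",x,f)
out=[]
for (p,r,m),c,q in [(v[0],[(.015,-.035,0)],fit(v,[(.015,-.035,0)],q0)[0]),(v[1],[(.015,-.035,0)],fit(v,[(.015,-.035,0)],q0)[0]),(w[0],[(.039,-.046,-.040),(.023,-.046,-.002),(.017,-.002,0)],x),(w[1],[(.039,-.046,-.040),(.023,-.046,-.002),(.017,-.002,0)],x)]:
    im=cv2.resize(p["img"][r[1]:r[3],r[0]:r[2]],None,fx=S,fy=S)[:,:,::-1].copy()
    for k,col in ((m,(0,255,0)),(render(p,r,m.shape,c,q),(0,0,255))):
        cs,_=cv2.findContours(k,0,2); cv2.drawContours(im,cs,-1,col,1)
    out.append(cv2.copyMakeBorder(im,0,240-im.shape[0],0,8,cv2.BORDER_CONSTANT))
cv2.imwrite("pics/fit.png",cv2.resize(np.hstack(out),None,fx=1.15,fy=1.15))
# rack axis: bounding
h=lambda H:(H[...,0]>5)&(H[...,0]<20)&(H[...,1]>120)&(H[...,2]>100)
R=(236,228,306,282); k=mask(t,R,h); cs,_=cv2.findContours(k,0,2); print("rack",cv2.minAreaRect(cs[0]))
E
python3 m.py
```

```text
tri mouth [0.46586378 0.02235207 0.09111783] plug [0.54389743 0.22171481 0.08515757]
plug head top (array([0.54330005, 0.22297757, 0.08774064]), np.float64(0.34507355926087413))
mouth [0.46549759 0.0243931  0.09333873] 0.5225923269965458
rack ((132.05406188964844, 113.17567443847656), (91.64810943603516, 219.18032836914062), 65.77225494384766)
```

View pics/fit.png

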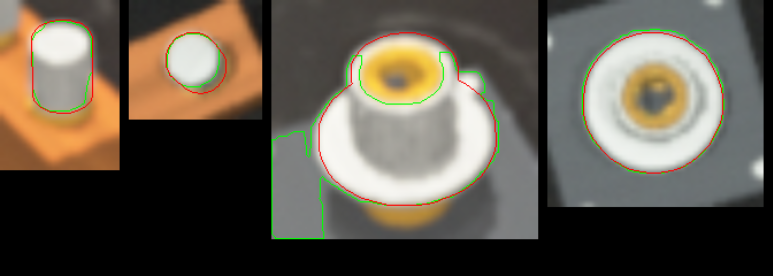

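The fit puts the plug axis at (0.543, 0.223) with its head top at about 0.087, and the coupler axis at (0.4655, 0.024). The gripper should be at yaw 114° so it closes across the rack. I'll swing in now, in two halves.

{"api": "move_arm", "payload": {"deltas": "0.46 -0.49 0 -0.7; 0.91 -0.97 0 -1.4; 1.37 -1.46 0 -2.1; 1.83 -1.95 0 -2.9; 2.28 -2.43 0 -3.6; 2.74 -2.92 0 -4.3; 3.2 -3.4 0 -5; 3.65 -3.89 0 -5.7", "jaw": 85}}

```text
clock: 1.7
tcp_pos: [0.3537, -0.2753, 0.2315]
tool_rot: [180.0, 0.0, 68.5]
wrist_force: [0.3, 0.3, -0.6]
grip_width: 0.057
finger_force: 0.0
```

{"api": "move_arm", "payload": {"deltas": "0.67 -0.01 0 -0.7; 1.33 -0.03 0.1 -1.4; 2 -0.04 0.3 -2.1; 2.67 -0.05 0.5 -2.9; 3.33 -0.07 0.7 -3.6; 4 -0.08 0.9 -4.3; 4.67 -0.1 1.1 -5; 5.33 -0.11 1.3 -5.7"}}

```text
clock: 2.7
tcp_pos: [0.4657, 0.0245, 0.1532]
tool_rot: [180.0, 0.0, 114.1]
wrist_force: [1.5, -0.0, 0.7]
grip_width: 0.0567
finger_force: 0.0
```

```bash
python3 - <<'E'
from h import *
from station import sensors,optics
o=sensors.observe(); print({k:np.round(o[k],4) for k in("clock","tcp_pos","tool_rot","grip_width","wrist_force")})
s=optics.camera("scene");t=optics.camera("top")
A=s["img"][200:360,210:370];B=t["img"][210:330,300:420]
cv2.imwrite("pics/c.png",np.hstack([cv2.resize(A,(390,390)),cv2.resize(B,(390,390))])[:,:,::-1])
E
```

```text
{'clock': np.float64(2.7), 'tcp_pos': array([0.4657, 0.0245, 0.1532]), 'tool_rot': array([1.799565e+02, 3.180000e-02, 1.141307e+02]), 'grip_width': np.float64(0.0567), 'wrist_force': array([ 1.4722, -0.0353,  0.6512])}
```

View pics/c.png

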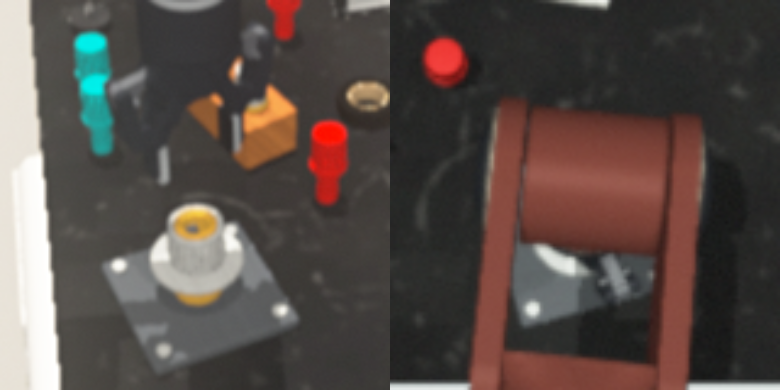

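The crops show the fingers straddling the coupler above it: scene crop tips at (162,180) and (237,150), with the mouth at (195,222). I'll go down and feel for the flange.

{"api": "move_arm", "payload": {"deltas": "0 0 0.4 0; 0 0 0.8 0; 0 0 1.1 0; 0 0 1.25 0; 0 0 1.35 0; 0 0 1.4 0; 0 0 1.45 0; 0 0 1.45 0"}}

```text
clock: 3.8
tcp_pos: [0.4654, 0.0231, 0.0665]
tool_rot: [180.0, 0.0, 113.9]
wrist_force: [-0.7, -0.5, 0.3]
grip_width: 0.0569
finger_force: 0.0
```

{"api": "move_arm", "payload": {"deltas": "0 0 0.02 0; 0 0 0.04 0; 0 0 0.06 0; 0 0 0.08 0; 0 0 0.08 0"}}

```text
clock: 4.42
tcp_pos: [0.4651, 0.0231, 0.0614]
tool_rot: [-180.0, -0.0, 113.9]
wrist_force: [0.2, -0.1, -0.4]
grip_width: 0.0572
finger_force: 0.0
```

{"api": "move_arm", "payload": {"deltas": "0 0 0.02 0; 0 0 0.04 0; 0 0 0.06 0; 0 0 0.08 0; 0 0 0.08 0"}}

```text
clock: 5.05
tcp_pos: [0.4652, 0.0231, 0.0566]
tool_rot: [-180.0, -0.0, 113.9]
wrist_force: [-0.5, 0.2, 1.0]
grip_width: 0.0567
finger_force: 0.0
```

{"api": "move_arm", "payload": {"deltas": "0 0 0.02 0; 0 0 0.04 0; 0 0 0.05 0; 0 0 0.05 0"}}

```text
clock: 5.55
tcp_pos: [0.4652, 0.0231, 0.0536]
tool_rot: [-180.0, -0.0, 113.9]
wrist_force: [-0.3, 0.3, 0.4]
grip_width: 0.0569
finger_force: 0.0
```

{"api": "move_arm", "payload": {"deltas": "0 0 0.02 0; 0 0 0.04 0; 0 0 0.05 0; 0 0 0.05 0"}}

```text
clock: 6.05
tcp_pos: [0.4652, 0.0231, 0.0506]
tool_rot: [-180.0, -0.0, 113.9]
wrist_force: [-0.1, 0.0, -0.0]
grip_width: 0.0566
finger_force: 0.0
```

{"api": "move_arm", "payload": {"deltas": "0 0 0.02 0; 0 0 0.035 0; 0 0 0.035 0"}}

```text
clock: 6.42
tcp_pos: [0.4651, 0.0231, 0.0485]
tool_rot: [-180.0, -0.0, 113.9]
wrist_force: [-0.2, -0.4, 0.1]
grip_width: 0.0568
finger_force: 0.0
```

{"api": "move_arm", "payload": {"deltas": "0 0 0.02 0; 0 0 0.035 0; 0 0 0.035 0"}}

```text
clock: 6.8
tcp_pos: [0.4654, 0.0231, 0.0475]
tool_rot: [-180.0, -0.0, 113.9]
wrist_force: [-3.4, 0.6, 6.8]
grip_width: 0.0571
finger_force: 3.5
```

{"api": "move_arm", "payload": {"deltas": "0 0 0.02 0; 0 0 0.035 0; 0 0 0.035 0"}}

```text
clock: 7.18
tcp_pos: [0.4655, 0.0231, 0.0456]
tool_rot: [-180.0, -0.0, 113.9]
wrist_force: [-3.7, 0.7, 7.4]
grip_width: 0.0569
finger_force: 4.3
```

Contact is at a TCP height of about 0.048. I'll keep pressing gently.

{"api": "move_arm", "payload": {"deltas": "0 0 0.02 0; 0 0 0.04 0; 0 0 0.06 0; 0 0 0.08 0; 0 0 0.09 0; 0 0 0.09 0"}}

```text
clock: 7.92
tcp_pos: [0.4654, 0.0231, 0.0393]
tool_rot: [180.0, 0.0, 113.9]
wrist_force: [-1.4, 0.7, 2.3]
grip_width: 0.057
finger_force: 1.6
```

{"api": "move_arm", "payload": {"deltas": "0 0 0.015 0; 0 0 0.03 0; 0 0 0.03 0"}}

```text
clock: 8.3
tcp_pos: [0.4649, 0.0232, 0.0367]
tool_rot: [-180.0, -0.0, 113.9]
wrist_force: [0.4, -0.5, 0.4]
grip_width: 0.0569
finger_force: 0.0
```

The sleeve has snapped back: the force is zero. Lifting off and moving over the plug.

{"api": "move_arm", "payload": {"deltas": "0 0 -0.1 0; 0 0 -0.3 0; 0 0 -0.7 0; 0 0 -1.2 0; 0 0 -1.7 0; 0 0 -2.1 0; 0 0 -2.1 0"}}

```text
clock: 9.18
tcp_pos: [0.4671, 0.0229, 0.1665]
tool_rot: [179.7, 0.2, 113.9]
wrist_force: [-0.3, -0.3, 0.1]
grip_width: 0.0567
finger_force: 0.0
```

{"api": "move_arm", "payload": {"deltas": "0.5 0.5 0 0; 1 1 0 0; 1.5 1.5 0 0; 2 2 0 0; 2.3 2.3 0 0; 2.51 2.54 0 0; 2.51 2.54 0 0", "jaw": 0}}

```text
clock: 10.05
tcp_pos: [0.5433, 0.223, 0.1624]
tool_rot: [-179.9, 0.0, 114.0]
wrist_force: [-0.4, -1.0, 0.7]
grip_width: 0.0852
finger_force: 0.0
```

```bash
python3 - <<'E'
from h import *
from station import sensors,optics
o=sensors.observe(); print({k:np.round(o[k],4) for k in("clock","tcp_pos","tool_rot","grip_width","wrist_force")})
s=optics.camera("scene");t=optics.camera("top")
A=s["img"][170:350,220:400];B=t["img"][180:330,230:380]
cv2.imwrite("pics/d.png",np.hstack([cv2.resize(A,(395,395)),cv2.resize(B,(395,395))])[:,:,::-1])
E
```

```text
{'clock': np.float64(10.05), 'tcp_pos': array([0.5433, 0.223 , 0.1624]), 'tool_rot': array([-1.799202e+02,  5.000000e-04,  1.139965e+02]), 'grip_width': np.float64(0.0852), 'wrist_force': array([-0.4046, -0.9937,  0.6952])}
```

View pics/d.png

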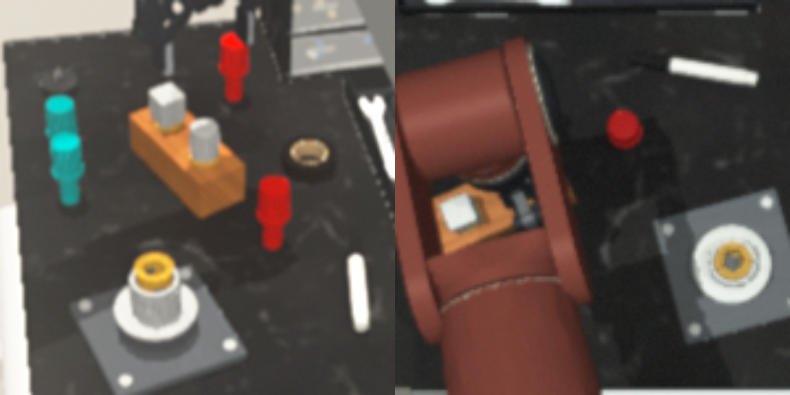

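Scene crop: the sleeve is held back, with the gold tube exposed at (153,270). The gripper is centred above the round-headed plug at (204,140). Descending to grip the head.

{"api": "move_arm", "payload": {"deltas": "0 0 0.4 0; 0 0 0.8 0; 0 0 1.2 0; 0 0 1.5 0; 0 0 1.7 0; 0 0 1.8 0; 0 0 1.8 0"}}

```text
clock: 11.02
tcp_pos: [0.5435, 0.2226, 0.0552]
tool_rot: [-180.0, 0.0, 113.9]
wrist_force: [0.1, -0.2, 0.8]
grip_width: 0.0852
finger_force: 0.0
```

{"api": "move_arm", "payload": {"deltas": "0 0 0 0; 0 0 0 0; 0 0 0 0; 0 0 0 0; 0 0 0 0; 0 0 0 0", "jaw": 255}}

```text
clock: 11.78
tcp_pos: [0.5439, 0.2228, 0.0559]
tool_rot: [179.9, 0.0, 113.9]
wrist_force: [-0.2, 0.4, 3.6]
grip_width: 0.0286
finger_force: 59.2
```

{"api": "move_arm", "payload": {"deltas": "0 0 -0.1 0; 0 0 -0.4 0; 0 0 -0.8 0; 0 0 -1.3 0; 0 0 -1.8 0; 0 0 -2.2 0; 0 0 -2.2 0"}}

```text
clock: 12.65
tcp_pos: [0.545, 0.223, 0.1907]
tool_rot: [179.7, 0.1, 113.9]
wrist_force: [-0.0, 0.1, -1.2]
grip_width: 0.0285
finger_force: 59.3
```

{"api": "move_arm", "payload": {"deltas": "-0.45 -0.45 0 0; -0.9 -0.9 0 0; -1.4 -1.4 0 0; -1.8 -1.8 0 0; -2.2 -2.2 0 0; -2.51 -2.54 0 0; -2.51 -2.54 0 0; -2.51 -2.54 0 0"}}

```text
clock: 13.65
tcp_pos: [0.465, 0.0235, 0.1865]
tool_rot: [-180.0, -0.1, 113.9]
wrist_force: [-0.2, -0.2, -1.6]
grip_width: 0.0286
finger_force: 59.5
```

```bash
python3 - <<'E'
from h import *
from station import sensors,optics
o=sensors.observe(); print({k:np.round(o[k],4) for k in("clock","tcp_pos","tool_rot","grip_width","wrist_force","finger_force")})
s=optics.camera("scene");t=optics.camera("top"); np.savez("d.npz",s=s,t=t)
# predicted plug outline drawn, axis at TCP
A=s["img"][200:340,220:360];B=t["img"][200:320,290:410]
A=cv2.resize(A,None,fx=4,fy=4,interpolation=cv2.INTER_CUBIC)[:,:,::-1].copy()
x,y,z=o["tcp_pos"]
def dr(cyl,q,col):
    m=render(s,(220,200),A.shape[:2],[cyl],q); cs,_=cv2.findContours(m,0,2); cv2.drawContours(A,cs,-1,col,1)
tip=(x,y,z-.0495)
dr((.010,0,.04),tip,(0,0,255)); dr((.017,.04,.045),tip,(255,255,0))
dr((.017,0.08,.092),(.4655,.0244,.0015),(0,255,0)); dr((.011,.092,.092),(.4655,.0244,.0015),(0,255,0))
cv2.imwrite("pics/e.png",A)
E
```

```text
{'clock': np.float64(13.65), 'tcp_pos': array([0.465 , 0.0235, 0.1865]), 'tool_rot': array([-1.799586e+02, -5.410000e-02,  1.139303e+02]), 'grip_width': np.float64(0.0286), 'wrist_force': array([-0.2149, -0.2298, -1.5788]), 'finger_force': np.float64(59.5216)}
```

View pics/e.png

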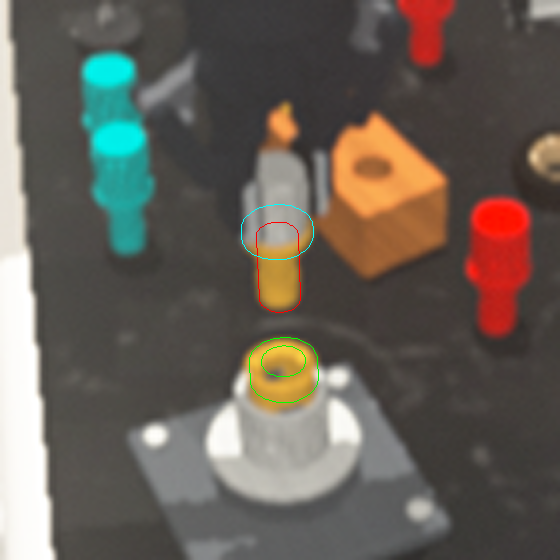

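The nose and bore line up to about 1 mm: nose at (279,300), mouth at (282,360) in the crop. Lowering in small steps.

{"api": "move_arm", "payload": {"deltas": "0 0 0.2 0; 0 0 0.4 0; 0 0 0.55 0; 0 0 0.6 0; 0 0 0.65 0; 0 0 0.65 0"}}

```text
clock: 14.5
tcp_pos: [0.4653, 0.0231, 0.1483]
tool_rot: [180.0, 0.0, 113.9]
wrist_force: [-0.0, -0.3, -1.4]
grip_width: 0.0281
finger_force: 59.5
```

{"api": "move_arm", "payload": {"deltas": "0 0 0.03 0; 0 0 0.06 0; 0 0 0.09 0; 0 0 0.09 0"}}

```text
clock: 15.0
tcp_pos: [0.4651, 0.0232, 0.1426]
tool_rot: [-180.0, -0.0, 113.9]
wrist_force: [0.5, 0.1, -1.0]
grip_width: 0.0283
finger_force: 59.5
```

{"api": "move_arm", "payload": {"deltas": "0 0 0.03 0; 0 0 0.06 0; 0 0 0.06 0"}}

```text
clock: 15.38
tcp_pos: [0.4651, 0.0231, 0.1389]
tool_rot: [-180.0, -0.0, 113.9]
wrist_force: [-0.6, 0.1, -0.5]
grip_width: 0.0283
finger_force: 59.5
```

{"api": "move_arm", "payload": {"deltas": "0 0 0.03 0; 0 0 0.06 0; 0 0 0.06 0"}}

```text
clock: 15.75
tcp_pos: [0.4651, 0.0231, 0.1354]
tool_rot: [-180.0, -0.0, 113.9]
wrist_force: [0.1, -0.2, -1.3]
grip_width: 0.0284
finger_force: 59.5
```

{"api": "move_arm", "payload": {"deltas": "0 0 0.03 0; 0 0 0.05 0; 0 0 0.05 0"}}

```text
clock: 16.12
tcp_pos: [0.4652, 0.0232, 0.1324]
tool_rot: [-180.0, -0.0, 113.9]
wrist_force: [-0.5, -0.6, -1.5]
grip_width: 0.0283
finger_force: 59.5
```

The nose is in the bore with no side force. Continuing.

{"api": "move_arm", "payload": {"deltas": "0 0 0.03 0; 0 0 0.06 0; 0 0 0.09 0; 0 0 0.12 0; 0 0 0.15 0; 0 0 0.15 0"}}

```text
clock: 16.88
tcp_pos: [0.4651, 0.0232, 0.1234]
tool_rot: [-180.0, -0.0, 113.9]
wrist_force: [-0.1, 0.1, -0.6]
grip_width: 0.0288
finger_force: 59.4
```

{"api": "move_arm", "payload": {"deltas": "0 0 0.03 0; 0 0 0.06 0; 0 0 0.09 0; 0 0 0.12 0; 0 0 0.12 0"}}

```text
clock: 17.5
tcp_pos: [0.4652, 0.0232, 0.1162]
tool_rot: [-180.0, -0.0, 113.9]
wrist_force: [-0.0, 0.3, -0.6]
grip_width: 0.0284
finger_force: 59.4
```

{"api": "move_arm", "payload": {"deltas": "0 0 0.02 0; 0 0 0.04 0; 0 0 0.04 0"}}

```text
clock: 17.88
tcp_pos: [0.4652, 0.0232, 0.1139]
tool_rot: [-180.0, -0.0, 113.9]
wrist_force: [-0.5, -0.2, -2.0]
grip_width: 0.028
finger_force: 59.4
```

{"api": "move_arm", "payload": {"deltas": "0 0 0.02 0; 0 0 0.035 0; 0 0 0.035 0"}}

```text
clock: 18.25
tcp_pos: [0.4652, 0.0232, 0.1118]
tool_rot: [-180.0, -0.0, 113.9]
wrist_force: [-0.7, 0.4, -1.7]
grip_width: 0.0284
finger_force: 59.4
```

{"api": "move_arm", "payload": {"deltas": "0 0 0.015 0; 0 0 0.025 0; 0 0 0.025 0"}}

```text
clock: 18.62
tcp_pos: [0.4652, 0.0231, 0.1103]
tool_rot: [-180.0, -0.0, 113.9]
wrist_force: [-0.5, 0.4, -1.3]
grip_width: 0.0284
finger_force: 59.4
```

{"api": "move_arm", "payload": {"deltas": "0 0 0.015 0; 0 0 0.025 0; 0 0 0.025 0"}}

```text
clock: 19.0
tcp_pos: [0.4652, 0.0231, 0.1088]
tool_rot: [180.0, -0.0, 113.9]
wrist_force: [0.2, -0.3, -1.9]
grip_width: 0.0287
finger_force: 59.4
```

{"api": "move_arm", "payload": {"deltas": "0 0 0.015 0; 0 0 0.025 0; 0 0 0.025 0"}}

```text
clock: 19.38
tcp_pos: [0.4652, 0.0231, 0.1073]
tool_rot: [-180.0, -0.0, 113.9]
wrist_force: [-0.6, -0.0, -1.7]
grip_width: 0.0282
finger_force: 59.4
```

{"api": "move_arm", "payload": {"deltas": "0 0 0.01 0; 0 0 0.02 0; 0 0 0.02 0"}}

```text
clock: 19.75
tcp_pos: [0.4653, 0.0231, 0.1062]
tool_rot: [-180.0, -0.0, 113.9]
wrist_force: [-0.0, -1.0, -1.2]
grip_width: 0.0286
finger_force: 59.4
```

{"api": "move_arm", "payload": {"deltas": "0 0 0.01 0; 0 0 0.02 0; 0 0 0.02 0"}}

```text
clock: 20.12
tcp_pos: [0.4654, 0.023, 0.1059]
tool_rot: [-180.0, 0.0, 113.9]
wrist_force: [-3.5, -0.8, 5.4]
grip_width: 0.0284
finger_force: 59.8
```

{"api": "move_arm", "payload": {"deltas": "0 0 0.01 0; 0 0 0.02 0; 0 0 0.02 0"}}

```text
clock: 20.5
tcp_pos: [0.4655, 0.023, 0.105]
tool_rot: [-180.0, 0.0, 113.9]
wrist_force: [-3.5, -0.0, 5.9]
grip_width: 0.0283
finger_force: 60.1
```

{"api": "move_arm", "payload": {"deltas": "0 0 0.01 0; 0 0 0.015 0; 0 0 0.015 0"}}

```text
clock: 20.88
tcp_pos: [0.4653, 0.0231, 0.1028]
tool_rot: [180.0, 0.0, 113.9]
wrist_force: [-1.0, 0.3, 0.3]
grip_width: 0.0285
finger_force: 59.5
```

```bash
python3 - <<'E'
from h import *
from station import sensors,optics
o=sensors.observe(); print({k:np.round(o[k],4) for k in("clock","tcp_pos","wrist_force","finger_force")})
s=optics.camera("scene")
cv2.imwrite("pics/f.png",cv2.resize(s["img"][230:340,240:350],None,fx=4,fy=4,interpolation=cv2.INTER_CUBIC)[:,:,::-1])
E
```

```text
{'clock': np.float64(20.875), 'tcp_pos': array([0.4653, 0.0231, 0.1028]), 'wrist_force': array([-0.9979,  0.2808,  0.2551]), 'finger_force': np.float64(59.4695)}
```

View pics/f.png

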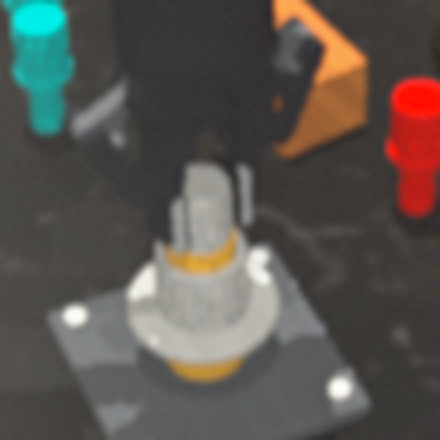

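The catch has tripped: the force fell to zero, and the picture shows the sleeve up round the shoulder at (203,255). Seating the shoulder gently.

{"api": "move_arm", "payload": {"deltas": "0 0 0.01 0; 0 0 0.015 0; 0 0 0.015 0"}}

```text
clock: 21.3
tcp_pos: [0.4654, 0.0231, 0.1027]
tool_rot: [-180.0, 0.0, 113.9]
wrist_force: [-2.6, -1.0, 5.8]
grip_width: 0.0287
finger_force: 59.5
```

Seated on the rim. Letting go and lifting off.

{"api": "move_arm", "payload": {"deltas": "0 0 -0.015 0; 0 0 -0.015 0; 0 0 -0.015 0; 0 0 -0.015 0; 0 0 -0.015 0; 0 0 -0.015 0", "jaw": 0}}

```text
clock: 22.05
tcp_pos: [0.4652, 0.0231, 0.1029]
tool_rot: [-180.0, -0.0, 113.9]
wrist_force: [-0.6, -1.1, 0.1]
grip_width: 0.0854
finger_force: 0.0
```

{"api": "move_arm", "payload": {"deltas": "0 0 -0.2 0; 0 0 -0.6 0; 0 0 -1.1 0; 0 0 -1.6 0; 0 0 -1.8 0; 0 0 -1.8 0; 0 0 -1.8 0"}}

```text
clock: 22.92
tcp_pos: [0.4645, 0.0232, 0.2095]
tool_rot: [-179.9, -0.1, 113.9]
wrist_force: [0.2, 0.3, -0.3]
grip_width: 0.0857
finger_force: 0.0
```

```bash
python3 - <<'E'
from h import *
from station import sensors,optics
o=sensors.observe(); print({k:np.round(o[k],4) for k in("clock","tcp_pos","wrist_force","finger_force","grip_width")})
s=optics.camera("scene")
cv2.imwrite("pics/g.png",cv2.resize(s["img"][230:340,240:350],None,fx=4,fy=4,interpolation=cv2.INTER_CUBIC)[:,:,::-1])
E
```

```text
{'clock': np.float64(22.925), 'tcp_pos': array([0.4645, 0.0232, 0.2095]), 'wrist_force': array([ 0.2222,  0.269 , -0.3417]), 'finger_force': np.float64(0.0), 'grip_width': np.float64(0.0857)}
```

View pics/g.png

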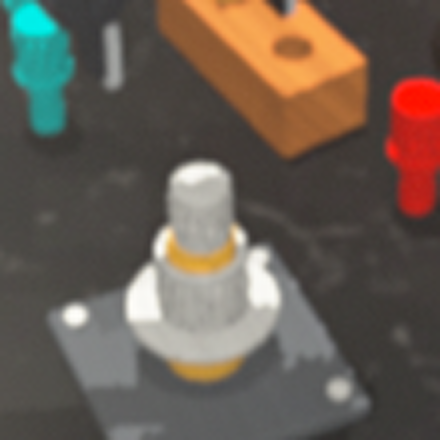

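The plug stands upright in the coupler at (200,210). Its shoulder is on the rim, the sleeve is forward and the gripper is clear.

```bash
python3 -c "
from station import bot
print(bot.close_job())"
```

```text
the job is handed in; nothing more can be done
None
```

I pulled the coupler's sleeve back until it stayed, pushed the round-headed plug home until the sleeve sprang forward and locked it, let go, and handed the job in at about 23 s; it returned no verdict.

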